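# Switch off the low-speed cutter and open its hood

## Task

The cut is finished: push the cutter's flush slide switch all the way across to off while the hood is still shut, then swing the hood up gently past its balance point so that it stays wide open on its own. Leave the speed dial as it is set and do not knock or shift the things lying around.

Things in the scene. Friction and masses are not known exactly. Their poses are not given: they have to be found in the camera images.
- cutter: Low-speed laboratory cutter, fixed on the bench: white base 285 mm deep (x), 320 wide (y), 100 high, with a clear hood in a black frame on top and a sloping panel in front. Origin on the bench, 185 mm behind the lower front edge and 100 mm ahead of the rear. x points from the operator's front to the rear, y to the operator's left, z up.
- panel_top (a point): Middle of the panel's upper edge (cutter x -100, z 100 mm; axes as the cutter). From here the panel falls to the front at 35 degrees, to x -185, z 40. On it, right to left: slide switch (y -105), speed dial (y -18), red emergency stop standing 24 mm proud (y +108). The shut hood, 316 mm wide, rises upright from this edge to z 182, then slants back 45 degrees to its top, z 222.
- switch_ridge (a point): Middle of the top of the orange ridge on the slide switch's flush grey plate. The ridge is 24 mm long up the slope, 6 mm thick, its top 9 mm above the panel, 7 mm above the plate; the plate is 40 mm long across. Axes: z straight out of the panel (35 degrees from vertical), x up the slope, y to the operator's left. The hood's front is 24 mm behind: an upright gripper hits it; square to the panel is clear.
- power_switch (a joint): Travel of the slide switch: 0 = on (ridge at the right, -y end, green field showing), 0.018 m = off (ridge at the left, towards the dial, red field showing). Its black surround is 44 x 76 mm, 2 mm proud. A spring detent holds it at either end and throws it out of the middle; it takes about 5 N along the slide to push it over.
- dial_pointer (a point): White pointer mark on the speed dial, 15 mm from its axis. The dial is black, 35 mm across, stands 22 mm proud of the panel and turns easily at a touch.
- hood_handle (a point): Middle of the hood's handle: a level bright bar 12 mm thick, 100 mm long along y, on black brackets at its ends (80 mm free between them), 44 mm in front of the hood's upright front, so 38 mm clear behind the bar. Hood shut, it is at x -144, z 155 mm of the cutter. Axes: those of the hood, the cutter's when shut.
- hood_hinge (a point): Middle of the hood's hinge line, which runs along the cutter's y at x = 92, z = 102 mm of the cutter; the handle moves on an arc of 242 mm radius about it.
- hood (a joint): Opening angle of the hood: 0 = shut, 1.85 rad = wide open on its stop, leaning backwards. It weighs about 0.8 kg (lifting the handle takes about 3 N), has a soft damper (left alone it falls at under 1.8 rad/s), falls shut by itself below its balance point at about 0.78 rad and falls open by itself beyond it.
- coolant_bottle: Bystander: white squeeze bottle, 62 mm wide, 142 mm high, at the cutter's left front corner. Origin under its foot.
- mount: Bystander: black resin specimen mount, 40 mm wide, 22 mm high, beside the cutter at its right front. Origin under it.
- caliper: Bystander: digital caliper 200 mm long, 13 mm high, lying beside the cutter at its left. Origin under its middle.
- flange_wrench: Bystander: spanner 150 mm long lying beside the cutter at its right. Origin under its middle.
- beaker: Bystander: glass beaker 70 mm wide, 90 mm high. Origin under its foot.
- lubricant_can: Bystander: blue can 66 mm wide, 110 mm high. Origin under its foot.

How it is judged (in metres and radians):
On the way, in this order (a step that is already met when the one before it is completed fails the run):
1. the slide switch is across at off, with the hood still shut (value of joint power_switch above 0.015 m and value of joint hood below 0.06 rad), for 0.2 s.
2. the hood is past its balance point and wide open (value of joint hood above 1.7 rad), for 0.2 s.
At the end, for the whole second after the job is handed in: The slide switch is at off (at least 15 of its 18 mm across), the hood stands wide open by itself (beyond 1.7 rad, at rest), the speed dial's pointer is within 5 mm of where it was set, and every bystander is within 25 mm of where it lay (value of joint power_switch above 0.015 m and value of joint hood above 1.7 rad and velocity of joint hood between -0.05 and 0.05 rad/s and distance of dial_pointer from where it was at the start of the episode below 0.005 m and distance of each of coolant_bottle, mount, caliper, flange_wrench, beaker, lubricant_can from where it was at the start of the episode below 0.025 m); the robot touches nothing.
It fails at once if the hood is raised (beyond 0.1 rad) while the switch is not off (value of joint hood above 0.1 rad and value of joint power_switch below 0.013 m).
It fails at once if the hood is flung open or let crash (faster than 2.5 rad/s) (velocity of joint hood above 2.5 rad/s or velocity of joint hood below -2.5 rad/s).
It fails at once if the speed dial is turned (pointer more than 5 mm from its setting) (distance of dial_pointer from where it was at the start of the episode above 0.005 m).
It fails at once if a bystander is knocked or shoved (more than 25 mm) (distance of any of coolant_bottle, mount, caliper, flange_wrench, beaker, lubricant_can from where it was at the start of the episode above 0.025 m).
It also fails if it takes over 58 s, if anything falls off the work surface, if the arm or the gripper's body presses on something with over 40 N, if the wrist force passes 120 N, or if a joint passes its speed limit or range.

## Robot

A 6-joint arm with a two-finger parallel gripper is mounted at the origin on the work surface. World frame = base frame: x ahead of the robot, y to its left, z up, the work surface at z = 0. Lengths are in mm, angles in rad, forces in N, time in s.
With the tool pointing down it reaches from about 350 to 975 mm from the base axis. Payload 7.1 kg.
Tool frame: the origin (TCP) lies at the very end of the fingers, on their centre line; the grasp point (between the pads) lies 19 mm behind it; x points along the fingers, y is the direction in which the jaws open and shut, and the axes are right-handed (so a half turn about x gives the same grasp; the last joint's range is limited). The gripper opens to 88 mm and grips with 3 to 60 N. Pads are 20 mm wide; open, the fingers measure 115 mm over their backs; the gripper's body (75 mm by 178 mm) begins 61 mm behind the grasp point.
Start: joints at [-1.171, 0.423, 1.63, -0, 1.089, -0.019], TCP at [254.18, -570.962, 222.675] pointing down, gripper open.
Joint ranges: [-3, 3], [-0.9, 2.11], [0.09, 2.58], [-1.31, 4.45], [0.11, 2.69], [-2.54, 2.54]. Speed limits (rad/s): [2.39, 2.39, 3.01, 3.14, 3.14, 3.14].

## Interface

Orientations are given as a rotation vector (axis times angle).
In Python, from workcell import ctrl gives the robot as it stands. The module is installed in compiled form; this text tells all that it offers.
- The arm moves only by the tool carry_out, never from a script. Its argument "commands" is a list of rows, each a list of 6 numbers: the shift along the tool's x, y, z in m, then the turn, a rotation vector about the tool's x, y, z in degrees. In form: [[tx, ty, tz, rx, ry, rz], ...]. A call has 1 to 8 rows; each row shifts and turns the pose as measured when the row begins, along the tool's axes as they then stand; what a row does not reach is not made up. A row lasts 1/8 s, in which the tool goes at most 62.5 mm and 10.7 degrees, less where a joint would pass 70% of its speed; a pose out of reach is approached as far as the arm can. A call with a gripper value outside its range is refused whole. "grip" is the closure, from 0 (fully open) to 1 (shut), set as the call begins (left out, the last holds). The fingers move at their own pace and stop on an object; the grip force is fixed at half the most. Time passes only in rows, so rows that do not move let the fingers close. It gives the time, the measured TCP pose, the force and the opening at its end, in the units of the state.
- ctrl.get_obs(): the state, without advancing time (a new reading comes with each control period).
- ctrl.get_image(name): name is "scene" or "top" or "wrist"; returns a dict with "pixels" (420x560x3 uint8, blue, green, red), "intrinsics" (3x3 intrinsics, pixels), "rvec" (rotation vector, rad) and "tvec" (3), from world to camera coordinates, as OpenCV has them. Camera axes: x right, y down, z forward; pixel columns grow to the right and rows downward; lengths in mm; the calibration is good to about 2 mm. A picture is of the moment at which its call begins. There is no depth.
- ctrl.close_job(): hands the job in, once; it reports no verdict.
The state is a dict: "t": time; "qpos": joint angles; "qvel": joint speeds; "joint_torque": joint torques, N m; "ee_pos": TCP position; "orientation": TCP orientation; "ft_force": force on the tool from outside, world axes, zero at the start; "moment": the same for the moment, N m; "width": finger opening in mm.
Only numpy, scipy, OpenCV 4.12 (cv2) and the standard library are available. Lean on these libraries where they do the work, as an engineer would, in place of code of your own. Each camera call takes 0.05 s, during which the arm holds its last target. There are 200 camera calls.

## Working session

There is one attempt and no reset: what is moved stays moved. The work goes in short steps, Python scripts to look and compute and a tool call to move; the robot and the scene stay as the last step left them, time stands still between calls to the robot, and variables do not carry over. Pictures are saved under pics/ and viewed, about 8 in all and at most 12, crops included, and the job is handed in when it is done.

Besides the shell and the picture viewer there is one more tool, called after "Call:" as name([rows], argument=value, ...), one row to a line, values as JSON. carry_out: Moves the arm, as the interface text tells. Its arguments: {"type":"object","properties":{"commands":{"type":"array"},"grip":{"type":"number"}},"required":["commands"]}

```bash
mkdir -p pics
cat > h.py <<'E'
import numpy as np, cv2
from workcell import ctrl
from scipy.spatial.transform import Rotation as R
def shot(n,f):
    d=ctrl.get_image(n); cv2.imwrite('pics/'+f,d['pixels']); np.savez('pics/'+f+'.npz',**d); return d
def load(f): return dict(np.load('pics/'+f+'.npz'))
def ray(d,u,v):
    M=cv2.Rodrigues(np.array(d['rvec'],float))[0]; t=np.array(d['tvec'],float).ravel()
    r=M.T@np.linalg.inv(d['intrinsics'])@np.array([u,v,1.]); return -M.T@t, r/np.linalg.norm(r)
def onz(d,u,v,z):
    o,r=ray(d,u,v); return o+r*(z-o[2])/r[2]
def proj(d,P): return cv2.projectPoints(np.array(P,float).reshape(-1,3),np.array(d['rvec'],float),np.array(d['tvec'],float),d['intrinsics'],None)[0].reshape(-1,2)
E
python3 - <<'E'
from h import *
a=shot('scene','s0.png');b=shot('top','t0.png')
o=ctrl.get_obs();print(o)
E
```

```text
{'t': 0.1, 'qpos': array([-1.17095994e+00,  4.23783369e-01,  1.63061904e+00,  3.26174292e-06,
        1.08857280e+00, -1.89557568e-02]), 'qvel': array([-1.02905220e-03, -9.13903284e-04, -9.93417158e-04,  1.85451152e-05,
        3.66334456e-04, -3.78036206e-04]), 'joint_torque': array([-1.51903059e-03, -5.45617425e+01, -2.74324948e+01,  6.44802069e-02,
        1.89249107e-02, -3.92297284e-05]), 'ee_pos': array([ 254.01448186, -570.50239265,  221.96544294]), 'orientation': array([ 1.99074145,  0.42449138, -1.99126837]), 'ft_force': array([-0.52890082, -0.91440695,  0.30658627]), 'moment': array([-0.0210269 , -0.01576799, -0.0109035 ]), 'width': 87.54208223393329}
```

View pics/s0.png

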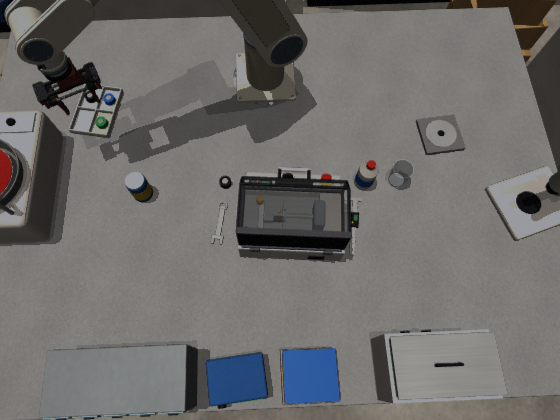

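View pics/t0.png

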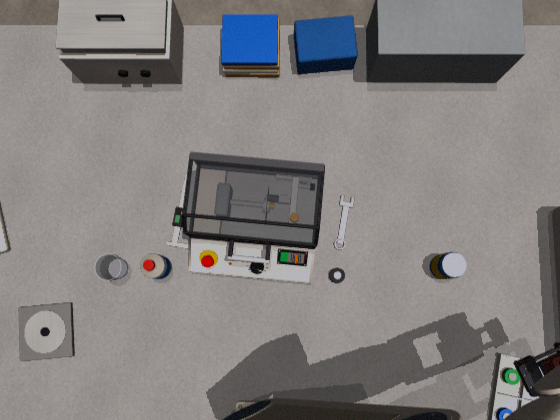

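Scene and top views both show the cutter: in the top view it sits at about (190–325, 155–283), with the e-stop at (208,260), the dial at (257,267) and the switch at (292,257). I'll enlarge that area.

Run:
```python
from h import *
im=cv2.imread('pics/t0.png')[140:295,175:360]
cv2.imwrite('pics/t0c.png',cv2.resize(im,None,fx=4,fy=4,interpolation=cv2.INTER_CUBIC))
d=load('t0.png'); print(d['intrinsics'],ray(d,280,210))
```

```text
[[546.99426337   0.         270.55968957]
 [  0.         546.99426337 209.81405945]
 [  0.           0.           1.        ]] (array([ 388.73281597,   -9.35167247, 1469.50341433]), array([ 0.14646958,  0.00477846, -0.98920363]))
```

View pics/t0c.png

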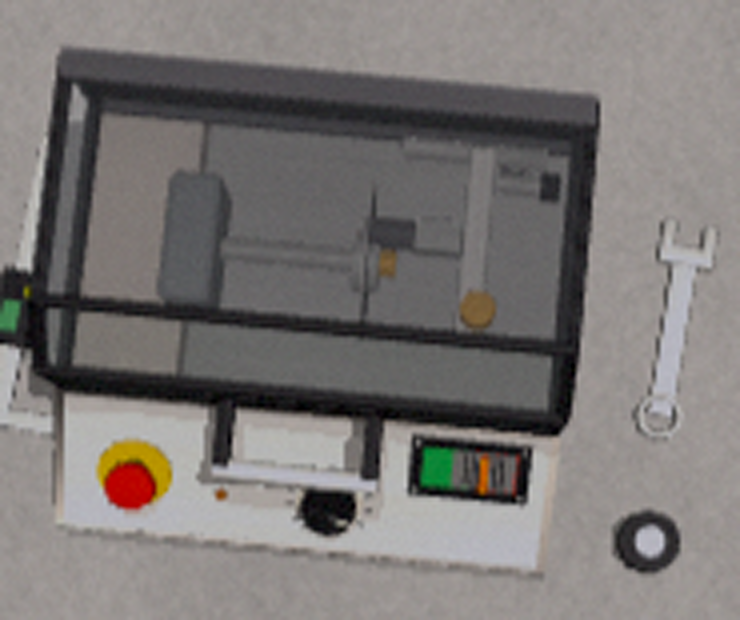

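```bash
cat >> h.py <<'E'
s,c=np.sin(np.radians(35)),np.cos(np.radians(35))
def panel(y,up,out): # local point: distance 'up' below top edge (neg), out of panel
    return np.array([-100+up*c-out*s, y, 100+up*s+out*c])
E
python3 - <<'E'
from h import *
from scipy.optimize import least_squares
d=load('t0.png'); f=lambda u,v:((u+.5)/4-.5+175,(v+.5)/4-.5+140)
# ridge: hood front is 24 behind -> find slope distance
obs=[((57,525),[-185,160,40]),((541,572),[-185,-160,40]),((211,472),[-144,50,158]),((379,484),[-144,-50,158]),
((566,425),[-100,-158,182]),((45,378),[-100,158,182])]
L=np.array([o[1] for o in obs],float);U=np.array([f(*o[0]) for o in obs])
def W(p,L): 
    a=p[2];Rz=np.array([[np.cos(a),-np.sin(a),0],[np.sin(a),np.cos(a),0],[0,0,1]]);return np.atleast_2d(L)@Rz.T+[p[0],p[1],0]
r=least_squares(lambda p:(proj(d,W(p,L))-U).ravel(),[600,0,0],loss='soft_l1')
p=r.x;print(p,np.degrees(p[2]),r.fun.reshape(-1,2).round(1))
Rz=W([0,0,p[2]],np.eye(3)).T
for n,uv,z in [('ridge',(484,475),88),('sur',(470,469),86),('dial',(328,511),98)]:
    w=onz(d,*f(*uv),z);print(n,w,Rz.T@(w-[p[0],p[1],0]))
for n,uv,z in [('wrench0',(658,415),5),('mount',(648,540),22)]:
    w=onz(d,*f(*uv),z);print(n,w,Rz.T@(w-[p[0],p[1],0]))
for up in (-40,-45,-50):print(panel(-105,up,9))
w=onz(d,155,266,142);print('bottle',w,Rz.T@(w-[p[0],p[1],0]))
E
```

```text
[ 6.07528374e+02  5.96575547e+01 -8.25095747e-02] -4.727450402324034 [[-0.3  0.6]
 [ 1.2  0.4]
 [ 0.3 -0.7]
 [-0.2  0.2]
 [ 0.3 -0. ]
 [-2.4 -0.5]]
ridge [470.46792319 -43.09471571  88.        ] [-128.12574377 -113.69868131   88.        ]
sur [474.27411796 -34.30191221  86.        ] [-125.0571652  -104.62209948   86.        ]
dial [446.4676283   54.38093076  98.        ] [-160.07794175  -18.53265347   98.        ]
wrench0 [ 516.59926959 -161.25208155    5.        ] [ -72.41327944 -227.65211715    5.        ]
mount [ 432.92085249 -152.36404336   22.        ] [-156.53954032 -225.69075536   22.        ]
[-137.9282697  -105.           84.42931094]
[-142.02402992 -105.           81.56142876]
[-146.11979014 -105.           78.69354658]
bottle [445.37214885 299.26870179 142.        ] [-181.35236202  225.43172818  142.        ]
```

```bash
cat >> h.py <<'E'
P=np.array([607.5,59.7,0]);A=R.from_euler('z',-0.0825)
def tool(tilt,sign): # tilt: degrees below horizontal of tool x, in cutter xz-plane; y in that plane
    t=np.radians(tilt);x=np.array([np.cos(t),0,-np.sin(t)]);y=sign*np.array([np.sin(t),0,np.cos(t)])
    return A*R.from_matrix(np.array([x,y,np.cross(x,y)]).T)
def loc():
    o=ctrl.get_obs();q=R.from_rotvec(o['orientation']);l=A.inv().apply(o['ee_pos']-P)
    print('t',round(o['t'],2),'local',l.round(1),'w',o['ee_pos'].round(0),'tilt',np.degrees(-np.arcsin(q.as_matrix()[2,0])).round(1),'F',o['ft_force'].round(1),'q',o['qpos'].round(2),'width',round(o['width'],1))
    return o['ee_pos'],q
def plan(way,smm=30,sdeg=6): # way: list of (local pos, R, [rows])
    p,q=loc();out=[]
    for wp in way:
        tp=A.apply(wp[0])+P;tq=wp[1];d=np.linalg.norm(tp-p);rv=(q.inv()*tq).as_rotvec()
        n=wp[2] if len(wp)>2 else int(max(np.ceil(d/smm),np.ceil(np.degrees(np.linalg.norm(rv))/sdeg),1))
        for i in range(n):
            sh=q.inv().apply((tp-p)/(n-i))/1000;dr=R.from_rotvec((q.inv()*tq).as_rotvec()/(n-i))
            out.append(np.r_[sh.round(4),np.degrees(dr.as_rotvec()).round(1)].tolist())
            p=p+(tp-p)/(n-i);q=q*dr
    for i in range(0,len(out),8):print(out[i:i+8])
E
python3 - <<'E'
from h import *
p,q=loc();print(q.as_matrix().round(2))
for sg in(1,-1):print(sg,np.degrees((R.from_euler('z',1.1)*q).inv().__mul__(tool(55,sg)).as_rotvec()).round(0))
E
```

```text
t 0.1 local [-300.4 -657.2  222. ] w [ 254. -571.  222.] tilt 89.9 F [-0.5 -0.9  0.3] q [-1.17  0.42  1.63  0.    1.09 -0.02] width 87.5
[[-0.    0.41 -0.91]
 [ 0.   -0.91 -0.41]
 [-1.   -0.   -0.  ]]
1 [ 2. -1. 35.]
-1 [-170.  -54.   -1.]
```

Run:
```python
from h import *
T=tool(55,1)
plan([(panel(-130,-28,110),T)],smm=48)
```

```text
t 0.1 local [-300.4 -657.2  222. ] w [ 254. -571.  222.] tilt 89.9 F [-0.5 -0.9  0.3] q [-1.17  0.42  1.63  0.    1.09 -0.02] width 87.5
[[0.004, -0.0339, -0.0295, -4.9, 1.6, 2.6], [0.0034, -0.0315, -0.0322, -4.9, 1.6, 2.6], [0.0029, -0.0287, -0.0347, -4.9, 1.6, 2.6], [0.0026, -0.0257, -0.037, -4.9, 1.6, 2.6], [0.0025, -0.0226, -0.039, -4.9, 1.6, 2.6], [0.0027, -0.0193, -0.0407, -4.9, 1.6, 2.6], [0.003, -0.0158, -0.0422, -4.9, 1.6, 2.6], [0.0035, -0.0123, -0.0433, -4.9, 1.6, 2.6]]
[[0.0042, -0.0087, -0.0441, -4.9, 1.6, 2.6], [0.0051, -0.0051, -0.0446, -4.9, 1.6, 2.6], [0.0061, -0.0015, -0.0447, -4.9, 1.6, 2.6], [0.0074, 0.0021, -0.0445, -4.9, 1.6, 2.6]]
```

Call:
carry_out([
  [0.004, -0.034, -0.03, -4.9, 1.6, 2.6],
  [0.003, -0.032, -0.032, -4.9, 1.6, 2.6],
  [0.003, -0.029, -0.035, -4.9, 1.6, 2.6],
  [0.003, -0.026, -0.037, -4.9, 1.6, 2.6],
  [0.003, -0.023, -0.039, -4.9, 1.6, 2.6],
  [0.003, -0.019, -0.041, -4.9, 1.6, 2.6],
  [0.003, -0.016, -0.042, -4.9, 1.6, 2.6],
  [0.003, -0.012, -0.043, -4.9, 1.6, 2.6],
], grip=1)

```text
t: 1.1
ee_pos: [358.2, -216.6, 187.6]
orientation: [1.677, 0.638, -1.171]
ft_force: [2.0, -0.2, -0.2]
width: 11.4
```

Run:
```python
from h import *
T=tool(55,1)
plan([(panel(-130,-28,110),T)],smm=40)
```

```text
t 1.1 local [-225.6 -295.9  187.6] w [ 358. -217.  188.] tilt 65.5 F [ 2.  -0.2 -0.2] q [-0.71  0.04  2.35  0.48  0.41 -0.68] width 11.4
[[0.0035, -0.0055, -0.0336, -3.8, 1.1, 2.0], [0.004, -0.0034, -0.0338, -3.8, 1.1, 2.0], [0.0046, -0.0013, -0.0339, -3.8, 1.1, 2.0], [0.0052, 0.0008, -0.0338, -3.8, 1.1, 2.0], [0.006, 0.0029, -0.0336, -3.8, 1.1, 2.0]]
```

Call:
carry_out([
  [0.004, -0.006, -0.034, -3.8, 1.1, 2.0],
  [0.004, -0.003, -0.034, -3.8, 1.1, 2.0],
  [0.005, -0.001, -0.034, -3.8, 1.1, 2.0],
  [0.005, 0.001, -0.034, -3.8, 1.1, 2.0],
  [0.006, 0.003, -0.034, -3.8, 1.1, 2.0],
])

```text
t: 1.72
ee_pos: [404.5, -72.7, 175.0]
orientation: [1.512, 0.691, -0.848]
ft_force: [0.5, 0.3, 0.5]
width: 0.3
```

Run:
```python
from h import *
T=tool(55,1)
plan([(panel(-130,-28,60),T)],smm=30)
shot('wrist','w1.png');d=shot('top','t1.png')
im=cv2.resize(d['pixels'][210:300,190:350],None,fx=5,fy=5,interpolation=cv2.INTER_CUBIC)
cv2.imwrite('pics/t1c.png',im)
```

```text
t 1.73 local [-191.4 -148.6  175. ] w [405. -73. 175.] tilt 56.1 F [0.5 0.3 0.5] q [-0.29  0.05  2.49  1.38  0.12 -1.51] width 0.3
[[0.0269, 0.002, -0.0094, -1.3, 0.0, 0.5], [0.0269, 0.002, -0.0094, -1.3, 0.0, 0.5]]
```

View pics/w1.png

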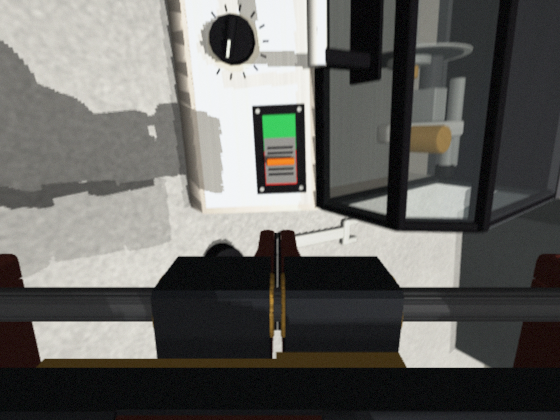

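The wrist view (w1) shows the switch with its ridge at (279,161), on the right (green showing), and the dial pointer at (228,48). Joint 5 is almost straight and close to its limit. Square to the panel, the arm needs the flipped wrist, so I'll roll the tool half a turn first and see which way joint 6 moves.

Call:
carry_out([
  [0, 0, 0, 10, 0, 0],
  [0, 0, 0, 10, 0, 0],
])

```text
t: 2.08
ee_pos: [404.4, -73.8, 174.9]
orientation: [1.832, 0.557, -1.014]
ft_force: [0.3, 0.4, -0.1]
width: 0.7
```

```bash
python3 -c "
from h import *
loc()"
```

```text
t 2.08 local [-191.4 -149.8  174.9] w [404. -74. 175.] tilt 56.1 F [ 0.3  0.4 -0.1] q [-0.3   0.05  2.49  1.36  0.12 -1.13] width 0.7
```

Call:
carry_out([
  [0, 0, 0, 10.5, 0, 0],
  [0, 0, 0, 10.5, 0, 0],
  [0, 0, 0, 10.5, 0, 0],
  [0, 0, 0, 10.5, 0, 0],
  [0, 0, 0, 10.5, 0, 0],
  [0, 0, 0, 10.5, 0, 0],
  [0, 0, 0, 10.5, 0, 0],
  [0, 0, 0, 10.5, 0, 0],
])

```text
t: 3.08
ee_pos: [404.0, -79.4, 175.9]
orientation: [-2.466, 0.34, 1.304]
ft_force: [0.1, 0.1, 0.1]
width: 0.8
```

Call:
carry_out([
  [0, 0, 0, 10.5, 0, 0],
  [0, 0, 0, 10.5, 0, 0],
  [0, 0, 0, 10.5, 0, 0],
  [0, 0, 0, 10.5, 0, 0],
  [0, 0, 0, 10.5, 0, 0],
  [0, 0, 0, 10.5, 0, 0],
  [0, 0, 0, 10.5, 0, 0],
])

```text
t: 3.95
ee_pos: [403.5, -84.6, 176.7]
orientation: [-1.327, 0.854, 0.653]
ft_force: [0.2, 0.3, -0.3]
width: 0.0
```

```bash
python3 -c "
from h import *
plan([(panel(-130,-28,70),tool(55,-1),4)])"
```

```text
t 3.95 local [-191.4 -160.6  176.7] w [403. -85. 177.] tilt 56.4 F [ 0.2  0.3 -0.3] q [-0.32  0.04  2.48  1.23  0.12  1.79] width 0.0
[[0.0112, -0.0004, 0.0079, -1.1, -0.3, -0.3], [0.0112, -0.0005, 0.0078, -1.1, -0.3, -0.3], [0.0112, -0.0006, 0.0078, -1.1, -0.3, -0.3], [0.0113, -0.0006, 0.0077, -1.1, -0.3, -0.3]]
```

Call:
carry_out([
  [0.011, 0, 0.008, -1.1, -0.3, -0.3],
  [0.011, 0, 0.008, -1.1, -0.3, -0.3],
  [0.011, 0, 0.008, -1.1, -0.3, -0.3],
  [0.011, 0, 0.008, -1.1, -0.3, -0.3],
])

```text
t: 4.45
ee_pos: [425.9, -64.0, 152.6]
orientation: [-1.367, 0.811, 0.675]
ft_force: [-1.1, -0.1, -0.7]
width: 0.5
```

```bash
python3 -c "
from h import *
plan([(panel(-130,-28,40),tool(55,-1),4)])"
```

```text
t 4.45 local [-170.8 -138.2  152.6] w [426. -64. 153.] tilt 55.2 F [-1.1 -0.1 -0.7] q [-0.25  0.16  2.48  2.34  0.13  0.69] width 0.5
[[0.0109, 0.0, 0.002, -0.5, 0.0, -0.1], [0.0109, 0.0, 0.002, -0.5, 0.0, -0.1], [0.0109, 0.0, 0.002, -0.5, 0.0, -0.1], [0.0109, 0.0, 0.0021, -0.5, 0.0, -0.1]]
```

Call:
carry_out([
  [0.011, 0, 0.002, -0.5, 0, -0.1],
  [0.011, 0, 0.002, -0.5, 0, -0.1],
  [0.011, 0, 0.002, -0.5, 0, -0.1],
  [0.011, 0, 0.002, -0.5, 0, -0.1],
])

```text
t: 4.95
ee_pos: [453.5, -59.0, 116.2]
orientation: [-1.397, 0.797, 0.685]
ft_force: [-0.4, 0.1, -0.1]
width: 0.5
```

Run:
```python
from h import *
plan([(panel(-131,-28,15),tool(55,-1),4)])
a=shot('wrist','w2.png');b=shot('top','t2.png')
print(proj(a,[A.apply(panel(y,u,9))+P for y,u in((-114,-26),(-105,-26))]))
c=cv2.resize(a['pixels'][60:400,100:460],None,fx=1.2,fy=1.2)
t=cv2.resize(b['pixels'][225:295,260:340],None,fx=4.5,fy=5.83,interpolation=cv2.INTER_CUBIC)
cv2.imwrite('pics/c2.png',np.hstack([c,t[:c.shape[0]]]))
```

```text
t 4.95 local [-143.7 -131.   116.2] w [454. -59. 116.] tilt 54.8 F [-0.4  0.1 -0.1] q [-0.21  0.31  2.45  2.82  0.25  0.21] width 0.5
[[0.0058, 0.0004, -0.0, -0.0, 0.1, 0.1], [0.0058, 0.0004, -0.0, -0.0, 0.1, 0.1], [0.0058, 0.0004, -0.0, -0.0, 0.1, 0.1], [0.0058, 0.0004, -0.0, -0.0, 0.1, 0.1]]
[[275.42174014 257.52121975]
 [275.45796121 270.08787727]]
```

View pics/c2.png

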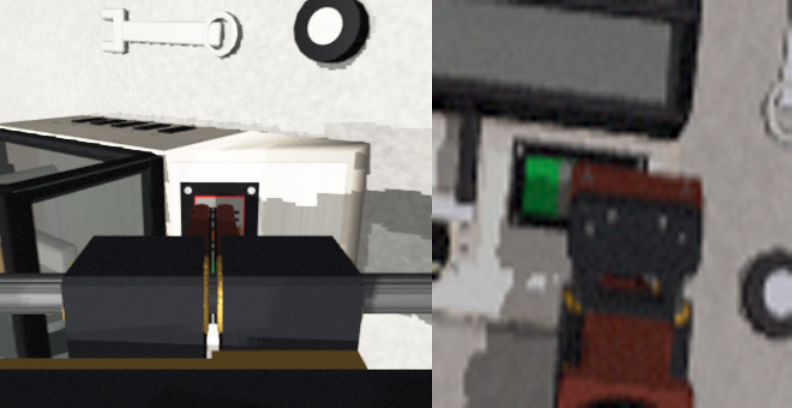

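The wrist view (c2, left half) shows the closed fingers over the switch. The surround's far edge is at crop row 183, and the surround runs from column 181 to 258. I'll check those edges against the model.

Run:
```python
from h import *
from scipy.optimize import least_squares
a=load('w2.png')
U=np.array([[100+181/1.2,60+183/1.2],[100+258/1.2,60+183/1.2]])
f=lambda p:(proj(a,[A.apply(panel(p[0],p[1]+22,2))+P,A.apply(panel(p[0],p[1]-22,2))+P])-U).ravel()
r=least_squares(f,[-143,-28]);print(r.x,r.fun)
b=load('t0.png')
U2=np.array([[412,437],[531,445],[527,500],[409,491]]);U2=(U2+.5)/4-.5+[175,140]
g=lambda p:(proj(b,[A.apply(panel(p[0]+i,p[1]+j,2))+P for i,j in((38,22),(-38,22),(-38,-22),(38,-22))])-U2).ravel()
r=least_squares(g,[-105,-28]);print(r.x,r.fun)
```

```text
[-142.65961382  -30.90792853] [-1.54122927  0.05147302  1.5384644   0.03468451]
[-104.43042578  -28.73090354] [ 0.04330795 -1.00085844  0.51298348 -0.20986579 -0.14107948  0.89342139
 -0.4288527   0.36443082]
```

Call:
carry_out([
  [0.007, 0, 0, 0, 0, 0],
  [0.007, 0, 0, 0, 0, 0],
  [0.006, 0.001, 0, 0, 0, 0],
  [0.004, 0.001, 0, 0, 0, 0],
])

```text
t: 5.55
ee_pos: [466.6, -60.2, 94.7]
orientation: [-1.395, 0.796, 0.684]
ft_force: [-0.0, 0.2, 0.6]
width: 0.7
```

```bash
python3 -c "
from h import *
plan([(panel(-131,-30,5),tool(55,-1),5)])"
```

```text
t 5.55 local [-130.5 -131.1   94.7] w [467. -60.  95.] tilt 54.8 F [-0.   0.2  0.6] q [-0.2   0.39  2.43  2.89  0.31  0.14] width 0.7
[[0.0016, 0.0004, 0.0, -0.0, 0.1, 0.0], [0.0016, 0.0004, 0.0, -0.0, 0.1, 0.0], [0.0016, 0.0004, 0.0, -0.0, 0.1, 0.0], [0.0016, 0.0004, 0.0, -0.0, 0.1, 0.0], [0.0016, 0.0004, 0.0, -0.0, 0.1, 0.0]]
```

Call:
carry_out([
  [0.002, 0.0005, 0, 0, 0, 0],
  [0.002, 0.0005, 0, 0, 0, 0],
  [0.002, 0.0005, 0, 0, 0, 0],
  [0.002, 0.0005, 0, 0, 0, 0],
])

```text
t: 6.05
ee_pos: [469.6, -60.3, 86.4]
orientation: [-1.395, 0.796, 0.685]
ft_force: [-0.4, 0.2, -0.5]
width: 0.6
```

```bash
python3 -c "
from h import *
plan([(panel(-130,-30,4.5),tool(55,-1),3)])"
```

```text
t 6.05 local [-127.5 -130.9   86.4] w [470. -60.  86.] tilt 54.8 F [-0.4  0.2 -0.5] q [-0.2   0.42  2.43  2.91  0.33  0.13] width 0.6
[[0.0001, -0.0001, 0.0003, -0.0, 0.1, 0.1], [0.0001, -0.0001, 0.0003, -0.0, 0.1, 0.1], [0.0001, -0.0001, 0.0003, -0.0, 0.1, 0.1]]
```

Call:
carry_out([
  [0, 0, 0.003, 0, 0, 0],
  [0, 0, 0.003, 0, 0, 0],
  [0, 0, 0.003, 0, 0, 0],
  [0, 0, 0.003, 0, 0, 0],
  [0, 0, 0.003, 0, 0, 0],
  [0, 0, 0.003, 0, 0, 0],
])

```text
t: 6.8
ee_pos: [471.2, -41.3, 86.6]
orientation: [-1.395, 0.796, 0.684]
ft_force: [0.6, -0.7, 0.1]
width: 0.6
```

```bash
python3 -c "
from h import *
plan([(panel(-108,-30,4.5),tool(55,-1),3)])"
```

```text
t 6.8 local [-127.5 -111.9   86.6] w [471. -41.  87.] tilt 54.8 F [ 0.6 -0.7  0.1] q [-0.14  0.42  2.43  3.03  0.33  0.07] width 0.6
[[0.0001, -0.0001, 0.0013, -0.1, 0.1, 0.1], [0.0001, -0.0001, 0.0013, -0.1, 0.1, 0.1], [0.0001, -0.0001, 0.0013, -0.1, 0.1, 0.1]]
```

Call:
carry_out([
  [0, 0, 0.002, 0, 0, 0],
  [0, 0, 0.002, 0, 0, 0],
])

```text
t: 7.05
ee_pos: [471.4, -37.9, 86.7]
orientation: [-1.392, 0.799, 0.681]
ft_force: [-3.0, -31.2, 1.1]
width: 0.5
```

Call:
carry_out([
  [-0.006, 0, -0.003, 0, 0, 0],
  [-0.015, 0, -0.003, 0, 0, 0],
  [-0.02, 0, 0, 0, 0, 0],
  [-0.02, 0, 0, 0, 0, 0],
  [-0.02, 0, 0, 0, 0, 0],
])

```text
t: 7.68
ee_pos: [422.6, -40.5, 153.4]
orientation: [-1.391, 0.802, 0.683]
ft_force: [0.2, 0.2, -0.9]
width: 0.7
```

Run:
```python
from h import *
loc()
a=shot('wrist','w3.png');b=shot('top','t3.png')
t=cv2.resize(b['pixels'][225:295,190:340],None,fx=5,fy=5,interpolation=cv2.INTER_CUBIC)
cv2.imwrite('pics/c3.png',t)
```

```text
t 7.67 local [-176.  -115.1  153.4] w [423. -41. 153.] tilt 54.9 F [ 0.2  0.2 -0.9] q [-0.16  0.15  2.5   2.74  0.12  0.34] width 0.7
```

View pics/c3.png

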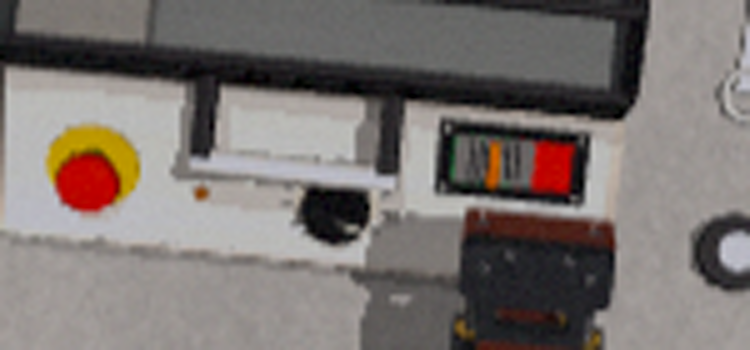

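The switch is off: the crop (c3) shows the ridge at (493,165), at the left end, with the red field at (553,167). The dial hasn't moved, and the finger met a firm stop at 31 N. Next I'll back away, roll the wrist back and get ready to grip the handle steeply.

```bash
python3 -c "
from h import *
plan([([-200,-110,190],tool(57,-1),4)])"
```

```text
t 7.78 local [-175.9 -115.1  154.2] w [423. -40. 154.] tilt 54.8 F [ 0.2 -0.1  0.3] q [-0.16  0.14  2.5   2.75  0.12  0.34] width 0.8
[[-0.0108, -0.0002, 0.0013, -0.1, 0.0, 0.6], [-0.0108, -0.0001, 0.0013, -0.1, 0.0, 0.6], [-0.0108, -0.0, 0.0013, -0.1, 0.0, 0.6], [-0.0108, 0.0001, 0.0013, -0.1, 0.0, 0.6]]
```

Call:
carry_out([
  [-0.011, 0, 0, 0, 0, 0.6],
  [-0.011, 0, 0, 0, 0, 0.6],
  [-0.011, 0, 0, 0, 0, 0.6],
  [-0.011, 0, 0, 0, 0, 0.6],
  [0, 0, 0, -10.5, 0, 0],
  [0, 0, 0, -10.5, 0, 0],
])

```text
t: 8.52
ee_pos: [401.5, -43.7, 167.9]
orientation: [-1.707, 0.677, 0.887]
ft_force: [-0.7, 0.5, 0.0]
width: 0.8
```

```bash
python3 -c "
from h import *
loc()"
```

```text
t 8.53 local [-196.8 -120.   167.9] w [401. -44. 168.] tilt 55.5 F [-0.7  0.5  0. ] q [-0.22  0.06  2.51  1.82  0.11  0.84] width 0.8
```

Call:
carry_out([
  [0, 0, 0, -10.5, 0, 0],
  [0, 0, 0, -10.5, 0, 0],
  [0, 0, 0, -10.5, 0, 0],
  [0, 0, 0, -10.5, 0, 0],
  [0, 0, 0, -10.5, 0, 0],
  [0, 0, 0, -10.5, 0, 0],
  [0, 0, 0, -10.5, 0, 0],
  [0, 0, 0, -10.5, 0, 0],
], grip=0.65)

```text
t: 9.52
ee_pos: [403.3, -39.9, 163.6]
orientation: [2.595, 0.153, -1.376]
ft_force: [-0.5, 0.5, -0.1]
width: 30.8
```

Call:
carry_out([
  [0, 0, 0, -10.5, 0, 0],
  [0, 0, 0, -10.5, 0, 0],
  [0, 0, 0, -10.5, 0, 0],
  [0, 0, 0, -10.5, 0, 0],
  [0, 0, 0, -10.5, 0, 0],
  [0, 0, 0, -10.5, 0, 0],
  [0, 0, 0, -10.5, 0, 0],
])

```text
t: 10.4
ee_pos: [405.0, -36.7, 159.7]
orientation: [1.466, 0.761, -0.773]
ft_force: [0.9, 0.1, 0.5]
width: 30.8
```

```bash
python3 -c "
from h import *
plan([([-165,-60,220],tool(70,1),6)])"
```

```text
t 10.4 local [-193.9 -112.7  159.7] w [405. -37. 160.] tilt 56.1 F [0.9 0.1 0.5] q [-0.22  0.1   2.51  1.88  0.14 -2.03] width 30.8
[[-0.0052, 0.0099, -0.0087, 0.4, -0.5, -2.3], [-0.0057, 0.0096, -0.0088, 0.4, -0.5, -2.3], [-0.0061, 0.0093, -0.0088, 0.4, -0.5, -2.3], [-0.0066, 0.009, -0.0088, 0.4, -0.5, -2.3], [-0.007, 0.0087, -0.0088, 0.4, -0.5, -2.3], [-0.0074, 0.0083, -0.0088, 0.4, -0.5, -2.3]]
```

Call:
carry_out([
  [-0.005, 0.01, -0.009, 0.4, -0.5, -2.3],
  [-0.006, 0.01, -0.009, 0.4, -0.5, -2.3],
  [-0.006, 0.009, -0.009, 0.4, -0.5, -2.3],
  [-0.007, 0.009, -0.009, 0.4, -0.5, -2.3],
  [-0.007, 0.009, -0.009, 0.4, -0.5, -2.3],
  [-0.007, 0.008, -0.009, 0.4, -0.5, -2.3],
])

```text
t: 11.15
ee_pos: [415.5, 4.9, 184.7]
orientation: [1.464, 0.883, -0.848]
ft_force: [-0.1, -0.1, 0.4]
width: 30.6
```

```bash
python3 -c "
from h import *
plan([([-165,0,220],tool(70,1),6)])"
```

```text
t 11.15 local [-186.8  -70.5  184.7] w [416.   5. 185.] tilt 62.9 F [-0.1 -0.1  0.4] q [-0.09  0.02  2.4   0.35  0.27 -0.36] width 30.6
[[-0.0026, 0.0062, -0.0119, 0.3, -0.9, -1.1], [-0.0029, 0.0061, -0.0119, 0.3, -0.9, -1.1], [-0.0031, 0.006, -0.0118, 0.3, -0.9, -1.1], [-0.0034, 0.0058, -0.0118, 0.3, -0.9, -1.1], [-0.0037, 0.0057, -0.0118, 0.3, -0.9, -1.1], [-0.004, 0.0056, -0.0118, 0.3, -0.9, -1.1]]
```

Call:
carry_out([
  [-0.003, 0.006, -0.012, 0.3, -0.9, -1.1],
  [-0.003, 0.006, -0.012, 0.3, -0.9, -1.1],
  [-0.003, 0.006, -0.012, 0.3, -0.9, -1.1],
  [-0.004, 0.006, -0.012, 0.3, -0.9, -1.1],
  [-0.004, 0.006, -0.012, 0.3, -0.9, -1.1],
  [-0.004, 0.006, -0.012, 0.3, -0.9, -1.1],
])

```text
t: 11.9
ee_pos: [440.6, 78.4, 216.5]
orientation: [1.387, 0.914, -1.03]
ft_force: [0.6, -0.1, -0.0]
width: 30.7
```

Run:
```python
from h import *
t=np.radians(70);x=np.array([np.cos(t),0,-np.sin(t)]);bar=np.array([-144,0,155.])
plan([(bar-45*x,tool(70,1),3)])
a=shot('wrist','w4.png')
print(proj(a,[A.apply([-144,y,155])+P for y in(-40,40)]))
```

```text
t 11.9 local [-167.8    4.9  216.5] w [441.  78. 217.] tilt 71.4 F [ 0.6 -0.1 -0. ] q [ 0.22  0.04  2.21 -0.18  0.59  0.44] width 30.7
[[0.007, 0.0006, 0.0016, 0.1, 0.1, 0.5], [0.007, 0.0006, 0.0016, 0.1, 0.1, 0.5], [0.007, 0.0005, 0.0016, 0.1, 0.1, 0.5]]
[[281.10574766 269.29007859]
 [281.789329   168.44530622]]
```

View pics/w4.png

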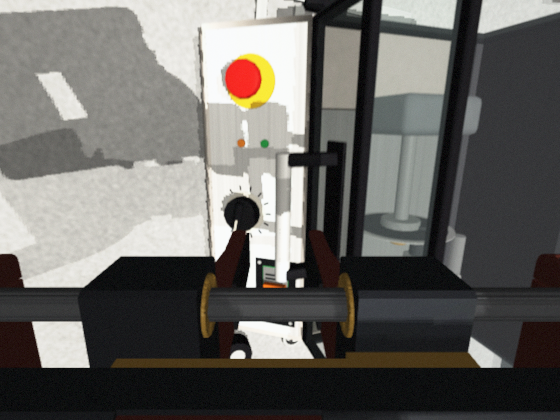

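The wrist view (w4) shows the bar at column 283, rows 158–270, midway between the open fingers (238 to 320). Its projection agrees (column 281), so I'll descend.

Call:
carry_out([
  [0.01, 0.001, 0.002, 0, 0, 0.5],
  [0.01, 0.001, 0.002, 0, 0, 0.5],
  [0.01, 0.001, 0.001, 0, 0, 0.4],
  [0.01, 0, 0, 0, 0, 0],
  [0.01, 0, 0, 0, 0, 0],
])

```text
t: 12.58
ee_pos: [459.7, 71.6, 165.5]
orientation: [1.393, 0.9, -1.013]
ft_force: [-0.0, -0.5, -0.4]
width: 30.4
```

Run:
```python
from h import *
t=np.radians(70);x=np.array([np.cos(t),0,-np.sin(t)]);bar=np.array([-144,0,155.])
plan([(bar+15*x,tool(70,1),4)])
```

```text
t 12.57 local [-148.3   -0.3  165.5] w [460.  72. 165.] tilt 70.2 F [-0.  -0.5 -0.4] q [ 0.19  0.17  2.23 -0.24  0.42  0.48] width 30.4
[[0.0066, 0.0001, -0.0001, 0.1, 0.1, 0.1], [0.0066, 0.0001, -0.0001, 0.1, 0.1, 0.1], [0.0066, 0.0001, -0.0001, 0.1, 0.1, 0.1], [0.0066, 0.0001, -0.0001, 0.1, 0.1, 0.1]]
```

Call:
carry_out([
  [0.007, 0, 0, 0, 0, 0],
  [0.007, 0, 0, 0, 0, 0],
  [0.007, 0, 0, 0, 0, 0],
  [0.006, 0, 0, 0, 0, 0],
])

```text
t: 13.08
ee_pos: [469.4, 70.6, 137.9]
orientation: [1.393, 0.9, -1.014]
ft_force: [-0.4, 0.5, 0.2]
width: 30.6
```

Call:
carry_out([
  [0, 0, 0, 0, 0, 0],
  [0, 0, 0, 0, 0, 0],
  [0, 0, 0, 0, 0, 0],
  [0, 0, 0, 0, 0, 0],
], grip=1)

```text
t: 13.58
ee_pos: [471.1, 70.8, 138.5]
orientation: [1.395, 0.898, -1.011]
ft_force: [-0.8, 0.6, -2.4]
width: 10.9
```

```bash
cat >> h.py <<'E'
H=np.array([92,0,102.])
def hoodplan(a0,a1,tilt1,n): # TCP moves so that the bar point (held in tool frame) follows the arc
    p,q=loc();l=A.inv().apply(p-P);rb=np.array([-236,0,53.])
    bar=lambda a:H+R.from_euler('y',a).apply(rb)
    ql=A.inv()*q;off=ql.inv().apply(l-bar(a0));print('off',off.round(1))
    m=q.as_matrix();t0=np.degrees(-np.arcsin(m[2,0]))
    plan([(bar(a0+(a1-a0)*k/n)+(A.inv()*tool(t0+(tilt1-t0)*k/n,1)).apply(off*[1,1,1]),tool(t0+(tilt1-t0)*k/n,1),1) for k in range(1,n+1)])
E
python3 - <<'E'
from h import *
hoodplan(0,.3,75,8)
E
```

```text
t 13.57 local [-136.8   -0.2  138.5] w [471.  71. 139.] tilt 70.1 F [-0.8  0.6 -2.4] q [ 0.19  0.24  2.23 -0.28  0.34  0.51] width 10.9
off [17.9  1.1  0.1]
t 13.57 local [-136.8   -0.2  138.5] w [471.  71. 139.] tilt 70.1 F [-0.8  0.6 -2.4] q [ 0.19  0.24  2.23 -0.28  0.34  0.51] width 10.9
[[-0.0075, 0.0048, -0.0, 0.3, 0.2, -0.6], [-0.0074, 0.005, -0.0, 0.0, -0.0, -0.6], [-0.0073, 0.0052, 0.0, -0.0, 0.0, -0.6], [-0.0071, 0.0054, -0.0, -0.0, -0.0, -0.6], [-0.007, 0.0056, 0.0, -0.0, 0.0, -0.6], [-0.0068, 0.0058, -0.0, -0.0, -0.0, -0.6], [-0.0066, 0.006, 0.0, -0.0, -0.0, -0.6], [-0.0065, 0.0062, -0.0, 0.0, 0.0, -0.6]]
```

Call:
carry_out([
  [-0.004, 0.0025, 0, 0, 0, -0.3],
  [-0.0075, 0.005, 0, 0, 0, -0.6],
  [-0.0075, 0.005, 0, 0, 0, -0.6],
  [-0.007, 0.0055, 0, 0, 0, -0.6],
])

```text
t: 14.08
ee_pos: [479.6, 70.0, 170.0]
orientation: [1.381, 0.929, -1.041]
ft_force: [4.0, -2.4, -7.2]
width: 11.2
```

```bash
cat >> h.py <<'E'
def ang(): # hood angle from the held bar, assumed 18 mm behind the TCP
    p,q=loc();b=A.inv().apply(p-18*q.as_matrix()[:,0]-P)-H
    a=np.arctan2(53,236)*-1+np.arctan2(b[2],-b[0]);print('hood',round(a,3),'radius',round(np.hypot(b[0],b[2]),1));return a
E
python3 - <<'E'
from h import *
a=ang();hoodplan(a,a+.4,78,8)
E
```

```text
t 14.07 local [-128.3   -0.2  170. ] w [480.  70. 170.] tilt 72.4 F [ 4.  -2.4 -7.2] q [ 0.17  0.19  2.17 -0.17  0.49  0.39] width 11.2
hood 0.14 radius 241.3
t 14.07 local [-128.3   -0.2  170. ] w [480.  70. 170.] tilt 72.4 F [ 4.  -2.4 -7.2] q [ 0.17  0.19  2.17 -0.17  0.49  0.39] width 11.2
off [18.4  0.5  0.2]
t 14.07 local [-128.3   -0.2  170. ] w [480.  70. 170.] tilt 72.4 F [ 4.  -2.4 -7.2] q [ 0.17  0.19  2.17 -0.17  0.49  0.39] width 11.2
[[-0.0093, 0.0075, 0.0, 0.3, 0.3, -0.7], [-0.009, 0.0078, 0.0, 0.0, -0.0, -0.7], [-0.0087, 0.0082, -0.0, 0.0, 0.0, -0.7], [-0.0084, 0.0085, 0.0, -0.0, -0.0, -0.7], [-0.008, 0.0088, -0.0, -0.0, -0.0, -0.7], [-0.0077, 0.0091, 0.0, 0.0, 0.0, -0.7], [-0.0073, 0.0094, 0.0, 0.0, 0.0, -0.7], [-0.007, 0.0097, -0.0, 0.0, 0.0, -0.7]]
```

Call:
carry_out([
  [-0.0093, 0.0075, 0, 0, 0, -0.7],
  [-0.009, 0.0078, 0, 0, 0, -0.7],
  [-0.0087, 0.0082, 0, 0, 0, -0.7],
  [-0.0084, 0.0085, 0, 0, 0, -0.7],
  [-0.008, 0.0088, 0, 0, 0, -0.7],
  [-0.0077, 0.0091, 0, 0, 0, -0.7],
  [-0.0073, 0.0094, 0, 0, 0, -0.7],
  [-0.007, 0.0097, 0, 0, 0, -0.7],
])

```text
t: 15.08
ee_pos: [527.6, 65.8, 252.3]
orientation: [1.342, 1.014, -1.12]
ft_force: [5.1, -2.2, -10.1]
width: 11.5
```

Run:
```python
from h import *
a=ang();hoodplan(a,a+.4,84,8)
```

```text
t 15.07 local [-80.1  -0.5 252.3] w [528.  66. 252.] tilt 78.5 F [  5.1  -2.2 -10.1] q [ 0.13  0.17  1.94 -0.06  0.85  0.24] width 11.5
hood 0.542 radius 243.0
t 15.07 local [-80.1  -0.5 252.3] w [528.  66. 252.] tilt 78.5 F [  5.1  -2.2 -10.1] q [ 0.13  0.17  1.94 -0.06  0.85  0.24] width 11.5
off [17.1 -0.7  0.4]
t 15.07 local [-80.1  -0.5 252.3] w [528.  66. 252.] tilt 78.5 F [  5.1  -2.2 -10.1] q [ 0.13  0.17  1.94 -0.06  0.85  0.24] width 11.5
[[-0.0067, 0.0099, 0.0, 0.4, 0.3, -0.7], [-0.0063, 0.0101, 0.0, -0.0, -0.0, -0.7], [-0.0059, 0.0104, 0.0, 0.0, 0.0, -0.7], [-0.0055, 0.0106, -0.0, 0.0, 0.0, -0.7], [-0.0051, 0.0108, 0.0, 0.0, 0.0, -0.7], [-0.0046, 0.011, 0.0, 0.0, 0.0, -0.7], [-0.0042, 0.0111, 0.0, 0.0, 0.0, -0.7], [-0.0038, 0.0113, 0.0, 0.0, -0.0, -0.7]]
```

Call:
carry_out([
  [-0.0067, 0.0099, 0, 0, 0, -0.7],
  [-0.0063, 0.0101, 0, 0, 0, -0.7],
  [-0.0059, 0.0104, 0, 0, 0, -0.7],
  [-0.0055, 0.0106, 0, 0, 0, -0.7],
  [-0.005, 0.0108, 0, 0, 0, -0.7],
  [-0.0046, 0.011, 0, 0, 0, -0.7],
  [-0.0042, 0.0111, 0, 0, 0, -0.7],
  [-0.0038, 0.0113, 0, 0, 0, -0.7],
])

```text
t: 16.08
ee_pos: [602.8, 59.2, 308.0]
orientation: [1.295, 1.103, -1.204]
ft_force: [-2.4, -1.7, 0.2]
width: 11.2
```

Run:
```python
from h import *
a=ang();hoodplan(a,a+.4,95,8)
```

```text
t 16.07 local [ -4.7  -0.8 308. ] w [603.  59. 308.] tilt 85.1 F [-2.4 -1.7  0.2] q [ 0.09  0.27  1.65 -0.02  1.14  0.17] width 11.2
hood 0.937 radius 244.5
t 16.07 local [ -4.7  -0.8 308. ] w [603.  59. 308.] tilt 85.1 F [-2.4 -1.7  0.2] q [ 0.09  0.27  1.65 -0.02  1.14  0.17] width 11.2
off [15.5 -0.9  0.7]
t 16.07 local [ -4.7  -0.8 308. ] w [603.  59. 308.] tilt 85.1 F [-2.4 -1.7  0.2] q [ 0.09  0.27  1.65 -0.02  1.14  0.17] width 11.2
[[-0.0036, 0.0112, 0.0, 0.5, 0.3, -1.2], [-0.0033, 0.0113, -0.0, -0.0, 0.0, -1.2], [-0.003, 0.0114, 0.0, -0.0, -0.0, -1.2], [-0.0026, 0.0115, -0.0, 0.0, -0.0, -1.2], [-0.0023, 0.0115, -0.0, 0.0, 0.0, -1.2], [-0.002, 0.0116, -0.0, 0.0, 0.0, -1.2], [-0.0016, 0.0117, -0.0, -0.0, 0.0, -1.2], [-0.0013, 0.0117, 0.0, 0.0, -0.0, -1.2]]
```

Call:
carry_out([
  [-0.0036, 0.0112, 0, 0, 0, -1.2],
  [-0.0033, 0.0113, 0, 0, 0, -1.2],
  [-0.003, 0.0114, 0, 0, 0, -1.2],
  [-0.0026, 0.0115, 0, 0, 0, -1.2],
  [-0.0023, 0.0115, 0, 0, 0, -1.2],
  [-0.002, 0.0116, 0, 0, 0, -1.2],
  [-0.0016, 0.0117, 0, 0, 0, -1.2],
  [-0.0013, 0.0117, 0, 0, 0, -1.2],
])

```text
t: 17.08
ee_pos: [701.8, 50.6, 330.5]
orientation: [1.219, 1.232, -1.329]
ft_force: [0.3, -1.3, -2.8]
width: 11.3
```

Run:
```python
from h import *
ang()
```

```text
t 17.07 local [ 94.8  -1.3 330.5] w [702.  51. 331.] tilt 85.1 F [ 0.3 -1.3 -2.8] q [0.05 0.5  1.27 0.   1.46 0.13] width 11.3
hood 1.367 radius 246.5
```

Call:
carry_out([
  [-0.0008, 0.0115, 0, 0, 0, -1.2],
  [-0.0005, 0.0115, 0, 0, 0, -1.2],
  [0, 0.0115, 0, 0, 0, -1.2],
  [0, 0.0115, 0, 0, 0, -1.2],
  [0.0005, 0.0115, 0, 0, 0, -1.2],
  [0.0008, 0.0115, 0, 0, 0, -1.2],
  [0.001, 0.0115, 0, 0, 0, -1.2],
])

```text
t: 17.95
ee_pos: [788.3, 43.0, 314.3]
orientation: [1.145, 1.345, -1.436]
ft_force: [0.3, -1.1, -3.8]
width: 11.3
```

Run:
```python
from h import *
ang()
```

```text
t 17.95 local [181.6  -1.7 314.3] w [788.  43. 314.] tilt 76.6 F [ 0.3 -1.1 -3.8] q [0.03 0.75 0.89 0.02 1.74 0.11] width 11.3
hood 1.737 radius 248.2
```

Call:
carry_out([
  [0, 0, 0, 0, 0, 0],
  [0, 0, 0, 0, 0, 0],
  [0, 0, 0, 0, 0, 0],
  [0, 0, 0, 0, 0, 0],
  [0, 0, 0, 0, 0, 0],
], grip=0)

```text
t: 18.58
ee_pos: [790.3, 43.3, 313.7]
orientation: [1.147, 1.343, -1.432]
ft_force: [2.1, -0.2, -2.0]
width: 57.5
```

Call:
carry_out([
  [-0.01, 0, 0, 0, 0, 0],
  [-0.02, 0, 0, 0, 0, 0],
  [-0.02, 0, 0, 0, 0, 0],
  [-0.02, 0, 0, 0, 0, 0],
  [-0.02, 0, 0, 0, 0, 0],
  [-0.02, 0, 0, 0, 0, 0],
  [-0.02, 0, 0, 0, 0, 0],
])

```text
t: 19.45
ee_pos: [818.1, 42.8, 452.3]
orientation: [1.146, 1.346, -1.431]
ft_force: [0.4, 0.3, 0.8]
width: 87.7
```

Run:
```python
from h import *
loc()
b=shot('top','t5.png');a=shot('scene','s5.png')
cv2.imwrite('pics/c5.png',np.hstack([cv2.resize(b['pixels'][100:300,80:480],None,fx=2,fy=2),]))
```

```text
t 19.45 local [211.3   0.5 452.3] w [818.  43. 452.] tilt 76.8 F [0.4 0.3 0.8] q [0.03 0.79 0.53 0.02 2.05 0.11] width 87.7
```

View pics/s5.png

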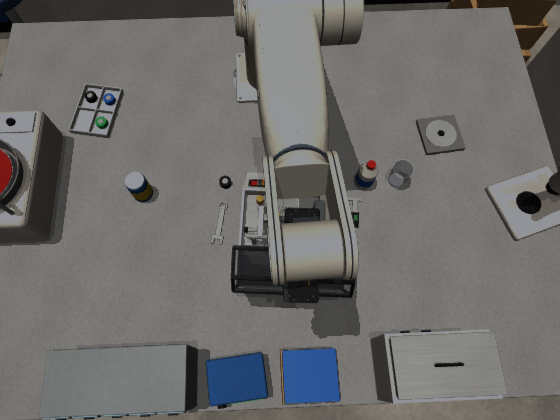

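The scene view shows the hood standing open behind the cutter, its frame at (232–356, 246–297). The switch shows red at (257,184) and the bystanders haven't moved. I'll back the arm off for a clear last check.

Call:
carry_out([
  [0, -0.02, 0, 0, 0, 0],
  [0, -0.04, 0, 0, 0, 0],
  [0, -0.04, 0, 0, 0, 0],
  [0, -0.04, 0, 0, 0, 0],
  [0, -0.04, 0, 0, 0, 0],
  [0, -0.04, 0, 0, 0, 0],
  [0, -0.02, 0, 0, 0, 0],
  [0, 0, 0, 0, 0, 0],
])

```text
t: 20.55
ee_pos: [573.8, 60.3, 506.7]
orientation: [1.146, 1.347, -1.431]
ft_force: [-0.2, -0.1, -0.2]
width: 87.9
```

Run:
```python
from h import *
loc()
b=shot('top','t6.png');a=shot('scene','s6.png')
s0,s6=cv2.imread('pics/s0.png'),a['pixels']
i0,i6=s0[130:310,110:430],s6[130:310,110:430]
cv2.imwrite('pics/c6.png',np.hstack([np.vstack([cv2.resize(i,(533,300),interpolation=cv2.INTER_CUBIC) for i in(i0,i6)])]))
for a_ in (1.7,1.78,1.85):print(a_,proj(a,[A.apply(H+R.from_euler('y',a_).apply([-236,y,53.]))+P for y in(-50,50)]).round(0))
```

```text
t 20.55 local [-33.7  -2.1 506.7] w [574.  60. 507.] tilt 76.7 F [-0.2 -0.1 -0.2] q [0.07 0.28 1.22 0.03 1.87 0.15] width 87.9
1.7 [[274. 253.]
 [315. 255.]]
1.78 [[274. 261.]
 [314. 263.]]
1.85 [[273. 268.]
 [314. 270.]]
```

View pics/c6.png

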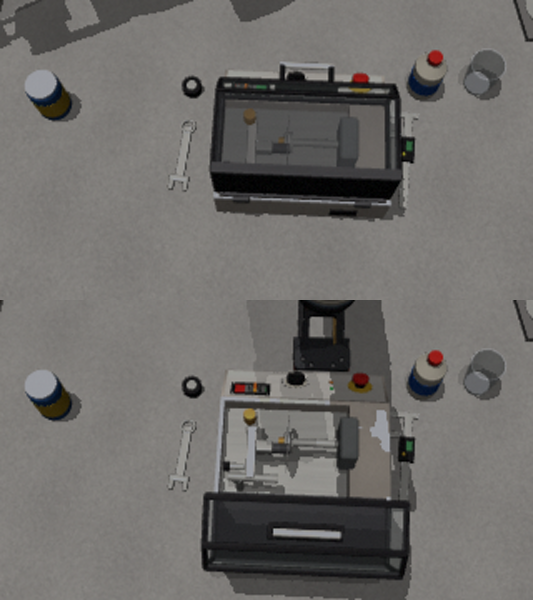

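The handle bar is at scene pixels (274–314, 270), which matches a hood angle of 1.85 rad, on its stop. The switch is red and the bystanders are where they were, so I'm handing in.

```bash
python3 -c "
from h import *
loc();print(ctrl.close_job())"
```

```text
t 20.65 local [-32.3  -2.2 505.6] w [575.  60. 506.] tilt 76.7 F [0.3 0.6 0.3] q [0.07 0.29 1.22 0.03 1.87 0.15] width 87.8
the job is handed in; nothing more can be done
None
```

The job is done and handed in at about 20.7 s; the hand-in gave no verdict.

- **Switch:** With the hood shut, I pushed the switch across with closed fingers held square to the panel. It came up against its end stop at 31 N. The pictures show the ridge at the left end and the red field.
- **Hood:** I gripped the handle bar and swung the hood along its arc at about 0.4 rad/s, well under the limit. I let go at about 1.74 rad and it settled on its stop.
- **Last checks:** The handle bar's position in the last scene picture matches 1.85 rad (wide open). The wrist force reads about zero, with the gripper well clear of everything. By eye, the bystanders are where they lay in the first picture.
- **Not measured:** I saw no change in the dial, but I did not measure its pointer. Nothing touched it.
- **Disagreement:** While carrying the hood, the arc radius worked out from the arm's pose crept from 241 to 248 mm, against 242 mm given. I put this down to the bar shifting slightly in the grip and to small errors in the measured cutter pose.

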